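Break down a stacked order at the dispatch bench

TASK

Take the stacked order apart and set each piece, upright, in the middle of its own place: the round tin in the shallow rimmed tray, the small square carton on the steel plate of the scale, the medium carton on the slatted wooden stand, and the longest carton on the flat cardboard pad. The medium and the longest carton must lie lengthwise along their stand and pad. Set things down rather than dropping them, let none tip over, and let go of everything.

Things in the scene. Friction and masses are not known exactly. Their poses are not given: they have to be found in the camera images.
- tin_center (a point): plain round metal tin, 42 mm diameter, 55 mm high, 0.13 to 0.25 kg, standing on top of the stack. The point is its centre, 27.5 mm above its underside; z is its axis (up).
- square_carton_center (a point): small closed cardboard carton, square, 60 x 60 mm, 50 mm high, 0.15 to 0.31 kg, under the tin. The point is its centre, 25 mm above its underside; x and y lie square to its sides, z is up.
- medium_carton_center (a point): closed oblong cardboard carton of middle length, 120 mm along its x, 62 mm along its y, 45 mm high, 0.21 to 0.42 kg, under the square carton. The point is its centre, 22.5 mm above its underside; z is up.
- long_carton_center (a point): the longest closed oblong cardboard carton, 170 mm along its x, 64 mm along its y, 45 mm high, 0.31 to 0.63 kg, at the bottom of the stack on the bench. The point is its centre, 22.5 mm above its underside; z is up. The stacked pieces lie loose on one another, a little off-centre (up to about 15 mm) and askew.
- tray_floor (a point): shallow square open plastic tray, 120 x 120 mm outside, with a 4 mm thick rim whose top is 12 mm above the bench. The point is the centre of its inner floor, 5 mm above the bench. Fixed to the bench; x and y along its sides, z is up; the yaw varies.
- scale_top (a point): parcel scale: black housing 150 x 130 mm, 30 mm high, with a steel weighing plate 110 mm (its x) by 120 mm (its y) on it and a small display on the strip at its -x end. The point is the centre of the top face of the steel plate, 40 mm above the bench (16 mm from the housing's centre towards +x). Fixed; z is up; the yaw varies.
- stand_top (a point): slatted wooden stand: three slats 150 mm long along its x, 98 mm over all along its y. The point is the centre of its flat top, 24 mm above the bench. Fixed; x runs along the slats (its length), z is up; the yaw varies.
- pad_top (a point): flat rectangular pad of bare corrugated cardboard, 200 mm along its x, 94 mm along its y. The point is the centre of its top face, 8 mm above the bench. Fixed; x runs along its length, z is up; the yaw varies.
There are look-alikes about, which are no part of the job. What is shaped like the part that bears stand_top but green is not meant.

How it is judged:
By the outcome, as a careful person would: the job done as asked, in the order asked, and still so for the second after the job is handed in, with the robot touching nothing.
It also fails if it takes over 128 s, if anything falls off the work surface, if the arm or the gripper's body presses on something with over 40 N, if the wrist force passes 120 N, or if a joint passes its speed limit or range.

ROBOT

A 6-joint arm with a two-finger parallel gripper is mounted at the origin on the work surface. World frame = base frame: x ahead of the robot, y to its left, z up, the work surface at z = 0. Lengths are in m, angles in rad, forces in N, time in s.
With the tool pointing down it reaches from about 0.4 to 0.925 m from the base axis. Payload 3.4 kg.
Tool frame: the origin (TCP) lies at the very end of the fingers, on their centre line; the grasp point (between the pads) lies 19 mm behind it; z points along the fingers, y is the line along which they close (so a half turn about z gives the same grasp; the last joint's range is limited). The gripper opens to 85 mm and grips with 20 to 120 N. Pads are 22 mm wide; open, the fingers measure 114 mm over their backs; the gripper's body (76 mm by 85 mm) begins 54 mm behind the grasp point. The pads swing forward as they close: fully open they stand 13 mm farther back than shut.
Start: joints at [-1.308, 0.307, 1.506, -0, 1.328, -0.073], TCP at [0.189, -0.543, 0.231] pointing down, gripper open.
Joint ranges: [-3.12, 3.12], [-1.05, 2.28], [0.14, 2.33], [-1.42, 4.57], [0.1, 2.73], [-2.68, 2.68]. Speed limits (rad/s): [2.57, 2.57, 3.14, 3.14, 3.14, 3.14].

INTERFACE

Orientations are given as a unit quaternion [w, x, y, z].
In Python, from cell import read_state, cams, order gives the robot as it stands.
- The arm moves only by the tool step_arm, never from a script. Its argument "series" is a list of rows, each an object with "turn": the turn, a rotation vector about the tool's x, y, z in rad, a list of three; "travel": the shift along the tool's x, y, z in m, a list of three; "gripper": the closure, from 0 (fully open) to 1 (shut). A call has 1 to 12 rows; each row shifts and turns the commanded pose from where the row before left it, along the tool's axes as they then stand; what a row does not reach is not made up. A row lasts 1/8 s, in which the tool goes at most 62.5 mm and 10.7 degrees, less where a joint would pass 70% of its speed; a pose out of reach is approached as far as the arm can. A call is refused whole if a number of a shift passes 0.0625 or a number of a turn 0.188, either way. A call with a gripper value outside its range is refused whole. The fingers move at their own pace and stop on an object; the grip force is fixed at half the most. Time passes only in rows, so rows that do not move let the fingers close. It gives the time, the measured TCP pose, the force, the opening and the grip force at its end, in the units of the state.
- read_state(): the state, without advancing time (a new reading comes with each control period).
- cams.camera(name): name is "scene" or "top"; returns a dict with "image" (400x640x3 uint8, red, green, blue), "range_z" (400x640 float32, m along the optical axis (not along the pixel's ray), 0 where there is no reading), "camera_matrix" (3x3 intrinsics, pixels), "position" and "rotation" of the camera in the world. Camera axes: x right, y up, looking along -z (the intrinsics and any distortion apply to the point x, -y, -z); pixel columns grow to the right and rows downward; lengths in m; the calibration is good to about 2 mm. A picture is of the moment at which its call begins.
- order.close_job(): hands the job in; it is judged then, once.
The state is a dict: "t": time; "joint_pos": joint angles; "qd": joint speeds; "joint_torque": joint torques, N m; "tool_pos": TCP position; "orientation": TCP orientation; "ft_force": force on the tool from outside, world axes, zero at the start; "moment": the same for the moment, N m; "gripper_width": opening from 0.0 (shut) to 1.0 (fully open); "grip_force": force on a finger pad.
Only numpy, scipy, OpenCV 4.12 (cv2) and the standard library are available. Lean on these libraries where they do the work, as an engineer would, in place of code of your own. Each camera call takes 0.05 s, during which the arm holds its last target. There are 200 camera calls.

## Working session

There is one attempt and no reset: what is moved stays moved. The work goes in short steps, Python scripts to look and compute and a tool call to move; the robot and the scene stay as the last step left them, time stands still between calls to the robot, and variables do not carry over. Pictures are saved under pics/ and viewed, at most 14 in all, crops included, and the job is handed in when it is done.

Besides the shell and the picture viewer there is one more tool, called by a JSON object that holds its "fn" and its "kwargs". step_arm: Moves the arm, as the interface text tells. Its arguments: {"type":"object","properties":{"series":{"type":"array","items":{"type":"object","properties":{"turn":{"type":"array","items":{"type":"number"}},"travel":{"type":"array","items":{"type":"number"}},"gripper":{"type":"number"}}}}},"required":["series"]}

```bash
ls; mkdir -p pics
cat > h.py <<'E'
import numpy as np, cv2
from cell import read_state, cams, order
def cloud(c):
    K=np.array(c['camera_matrix']);z=c['range_z'];v,u=np.mgrid[:z.shape[0],:z.shape[1]]
    p=np.stack([(u-K[0,2])/K[0,0]*z,-(v-K[1,2])/K[1,1]*z,-z],-1)
    return p@np.array(c['rotation']).T+np.array(c['position'])
def ray(c,uv,h):
    K=np.array(c['camera_matrix']);uv=np.atleast_2d(uv).astype(float)
    d=np.stack([(uv[:,0]-K[0,2])/K[0,0],-(uv[:,1]-K[1,2])/K[1,1],-np.ones(len(uv))],-1)@np.array(c['rotation']).T
    p=np.array(c['position']);return p+d*((h-p[2])/d[:,2])[:,None]
def save(c,n): cv2.imwrite('pics/'+n,c['image'][...,::-1])
E
python3 - <<'E'
from h import *
s=read_state();print(s)
for n in('top','scene'):
    c=cams.camera(n);save(c,n+'0.png');print(n,{k:v for k,v in c.items() if k not in('image','range_z')});np.save(n+'0.npy',c,allow_pickle=True)
    z=c['range_z'];print((z>0).mean(),z[z>0].min(),z.max())
E
```

```text
pics
{'t': 0.0, 'joint_pos': array([-1.30851434e+00,  3.07537124e-01,  1.50766614e+00,  1.29848579e-05,
        1.32835778e+00, -7.34640138e-02]), 'qd': array([-5.77578444e-04, -6.68658900e-04, -6.95038865e-04,  7.37179784e-05,
        1.16191470e-04, -7.67807190e-05]), 'joint_torque': array([ 3.81173104e-04, -4.57542729e+01, -2.51909012e+01, -3.87197713e-05,
        1.32086239e-02, -4.99291573e-06]), 'tool_pos': array([ 0.18927144, -0.54223631,  0.23040429]), 'orientation': array([-9.80408186e-04,  9.85942172e-01,  1.67084004e-01, -8.65061121e-05]), 'ft_force': array([ 0.74832081,  0.3069254 , -0.14287198]), 'moment': array([ 0.01356337, -0.0323227 , -0.0091826 ]), 'grip_force': 0.0, 'gripper_width': 1.0003627277963425}
top {'camera_matrix': array([[461.00608388,   0.        , 327.26940379],
       [  0.        , 461.00608388, 201.82215574],
       [  0.        ,   0.        ,   1.        ]]), 'position': array([ 0.4057657 , -0.0064894 ,  1.33165717]), 'rotation': array([ 0.70940296,  0.01869497, -0.00870767, -0.70450133])}
0.99587890625 0.4614282 2.1610115
scene {'camera_matrix': array([[502.49534992,   0.        , 309.46090831],
       [  0.        , 502.49534992, 209.48536016],
       [  0.        ,   0.        ,   1.        ]]), 'position': array([1.36409054, 0.32005355, 0.91579462]), 'rotation': array([0.51285151, 0.24532073, 0.34091272, 0.74871863])}
0.99614453125 0.81918204 3.606905
```

View pics/top0.png

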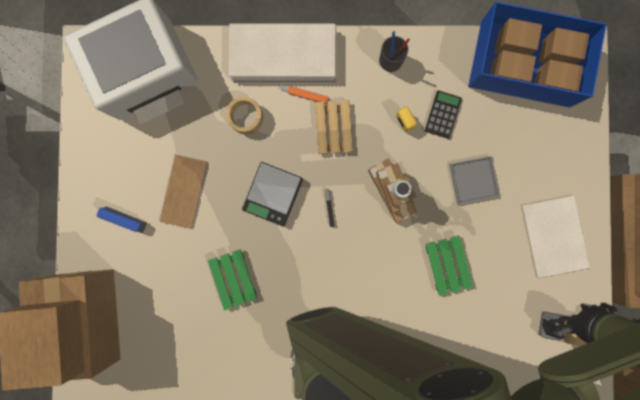

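View pics/scene0.png

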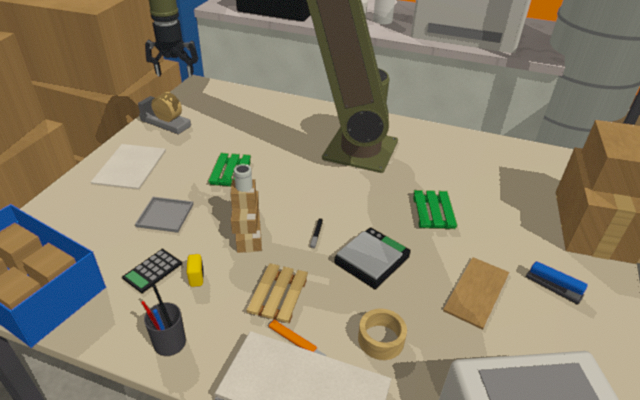

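Top view: the stack is at about (395,190), the tray at (474,180), the scale at (273,193), the wooden stand at (336,126) and the brown pad at (184,191). The green stands and the white sheet at (555,236) are look-alikes. The scene view agrees: stack (245,210), tray (165,214), scale (372,255), stand (278,292), pad (477,292).

```bash
cat > h.py <<'E'
import numpy as np, cv2
from scipy.spatial.transform import Rotation as R
from cell import read_state, cams, order
def rot(q): q=np.asarray(q); return R.from_quat(np.r_[q[1:],q[0]]).as_matrix()
def cloud(c):
    K=c['camera_matrix'];z=c['range_z'];v,u=np.mgrid[:z.shape[0],:z.shape[1]]
    p=np.stack([(u-K[0,2])/K[0,0]*z,-(v-K[1,2])/K[1,1]*z,-z],-1)
    return p@rot(c['rotation']).T+c['position']
def ray(c,uv,h):
    K=c['camera_matrix'];uv=np.atleast_2d(uv).astype(float)
    d=np.stack([(uv[:,0]-K[0,2])/K[0,0],-(uv[:,1]-K[1,2])/K[1,1],-np.ones(len(uv))],-1)@rot(c['rotation']).T
    p=c['position'];return p+d*((h-p[2])/d[:,2])[:,None]
def save(c,n): cv2.imwrite('pics/'+n,c['image'][...,::-1])
def rect(xy):
    (cx,cy),(w,h),a=cv2.minAreaRect(np.float32(xy)*1000)
    if h>w:w,h,a=h,w,a+90
    return np.round([cx,cy,w,h,(a+90)%180-90],1)   # mm, long side, short side, yaw of long side deg
E
python3 - <<'E'
from h import *
C={n:np.load(n+'0.npy',allow_pickle=True).item() for n in('top','scene')}
P={n:cloud(c) for n,c in C.items()}
for n,q in P.items():
    m=(abs(q[...,0]-.55)<.2)&(abs(q[...,1])<.4)&(q[...,2]<.02)
    print(n,'bench z',np.median(q[m][:,2]),q[m][:,2].std())
uv={'tray':(474,180),'scale':(273,193),'stand':(336,126),'pad':(184,191),'tin':(402,188)}
for k,(u,v) in uv.items():
    print(k,'depth pt',P['top'][v,u].round(4), 'scene', {'tray':(165,214),'scale':(372,250),'stand':(278,292),'pad':(477,292),'tin':(243,172)}[k],P['scene'][{'tray':214,'scale':250,'stand':292,'pad':292,'tin':172}[k],{'tray':165,'scale':372,'stand':278,'pad':477,'tin':243}[k]].round(4))
for n in P:
    q=P[n].reshape(-1,3);rgb=C[n]['image'].reshape(-1,3).astype(int)
    for k,(u,v) in uv.items():
        c=P['top'][v,u]; r={'tin':.1}.get(k,.13)
        s=q[np.hypot(*(q-c)[:,:2].T)<r]
        if k=='tin':
            for lo,hi in((.185,.21),(.13,.15),(.083,.1),(.038,.052)):
                t=s[(s[:,2]>lo)&(s[:,2]<hi)]; 
                if len(t)>5: print(n,'stack',lo,len(t),np.median(t[:,2]).round(4),rect(t[:,:2]))
        else:
            lo,hi={'tray':(.003,.03),'scale':(.034,.06),'stand':(.015,.04),'pad':(.004,.02)}[k]
            t=s[(s[:,2]>lo)&(s[:,2]<hi)];print(n,k,len(t),np.median(t[:,2]).round(4),rect(t[:,:2]))
for n,boxs in(('top',[(150,145,420,245)]),):
    im=C[n]['image']
    big=cv2.resize(im[80:260,140:520],None,fx=2,fy=2,interpolation=cv2.INTER_CUBIC);cv2.imwrite('pics/crop1.png',big[...,::-1])
im=C['scene']['image'];cv2.imwrite('pics/crop2.png',cv2.resize(im[140:340,120:520],None,fx=2,fy=2,interpolation=cv2.INTER_CUBIC)[...,::-1])
E
```

```text
top bench z 0.0008544665571150745 0.004071753410648235
scene bench z -0.0005197266679906054 0.004225507588943296
tray depth pt [ 0.5231 -0.41    0.0007] scene (165, 214) [ 0.519  -0.4081  0.0026]
scale depth pt [0.4795 0.1645 0.0415] scene (372, 250) [0.4814 0.1677 0.0407]
stand depth pt [ 0.6733 -0.0112  0.0242] scene (278, 292) [ 0.6744 -0.0012  0.0211]
pad depth pt [0.4854 0.4259 0.0099] scene (477, 292) [0.4928 0.4296 0.0088]
tin depth pt [ 0.4852 -0.1744  0.1942] scene (243, 172) [ 0.4945 -0.1671  0.1951]
top tray 2025 0.0052 [ 521.5 -412.   256.   254.4  -34. ]
top scale 1743 0.0403 [479.8 167.8 144.4 124.3 -22.1]
top stand 1498 0.0243 [685.5   8.6 177.3 121.9   4.6]
top pad 2644 0.0081 [483.3 425.5 254.4 252.8  -8.9]
top stack 0.185 232 0.1958 [ 484.  -174.8   41.6   39.2    2.2]
top stack 0.13 286 0.1402 [ 483.5 -180.    60.8   60.3  -66.6]
top stack 0.083 538 0.0906 [ 495.5 -171.8  119.8   62.4   21.7]
top stack 0.038 467 0.0452 [ 490.8 -170.   169.8   64.7   28.2]
scene tray 946 0.0051 [ 535.9 -409.4  243.1  219.7  -82.5]
scene scale 1625 0.0392 [480.6 168.4 138.3 122.6 -20.8]
scene stand 1898 0.0229 [677.1  -3.2 168.1  99.8   4.3]
scene pad 2573 0.0074 [487.6 425.3 211.5 208.8 -62.2]
scene stack 0.185 183 0.1936 [ 483.6 -174.9   41.6   41.3  -36.4]
scene stack 0.13 275 0.139 [ 481.9 -178.8   64.6   60.    22.7]
scene stack 0.083 445 0.0894 [ 494.1 -171.1  123.4   62.6   22.4]
scene stack 0.038 308 0.0445 [ 518.2 -158.4  115.1   71.6   28.1]
```

View pics/crop1.png

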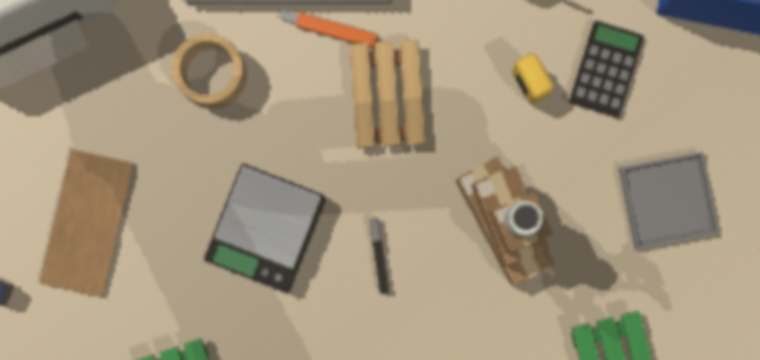

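View pics/crop2.png

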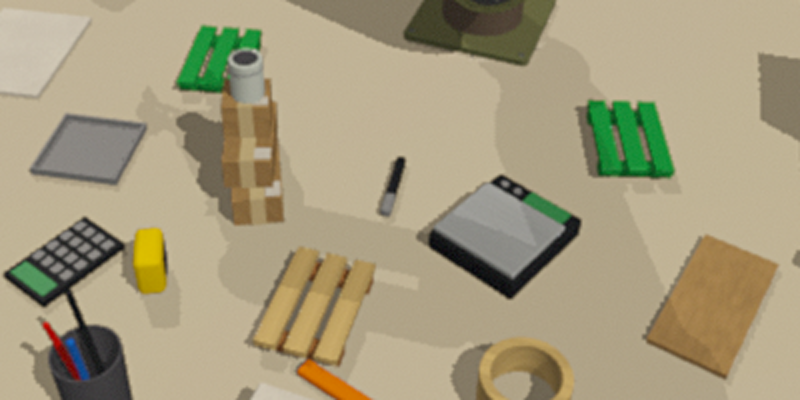

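The crops show the three-slat stand free of clutter, with the orange knife just beyond its end. The scale's display is on its near (−x) end and the tray is empty. The stack levels came out consistent in both views, so next I'll fit the destinations by colour.

Run:
```python
from h import *
C={n:np.load(n+'0.npy',allow_pickle=True).item() for n in('top','scene')}
seed={'top':{'tray':(474,180),'plate':(273,187),'pad':(184,191)},'scene':{'tray':(165,214),'plate':(368,250),'pad':(477,292)}}
H={'tray':.005,'plate':.04,'pad':.008}
for n,c in C.items():
    im=cv2.cvtColor(c['image'],cv2.COLOR_RGB2LAB)
    for k,p in seed[n].items():
        m=np.zeros((402,642),np.uint8)
        cv2.floodFill(im.copy(),m,p,0,(9,3,4),(9,3,4),4|cv2.FLOODFILL_MASK_ONLY|(255<<8))
        cs,_=cv2.findContours(m[1:-1,1:-1],cv2.RETR_EXTERNAL,cv2.CHAIN_APPROX_NONE)
        ct=max(cs,key=cv2.contourArea)[:,0]
        print(n,k,rect(ray(c,ct,H[k])[:,:2]))
    # stand by height, tight; pad/tray by height+colour
    q=cloud(c);hsv=cv2.cvtColor(c['image'],cv2.COLOR_RGB2HSV)
    s=(q[...,2]>.014)&(q[...,2]<.03)&(abs(q[...,0]-.675)<.10)&(abs(q[...,1]+.005)<.08)
    no=cv2.morphologyEx(s.astype(np.uint8),cv2.MORPH_OPEN,np.ones((3,3)))
    L,lab,st,_=cv2.connectedComponentsWithStats(no)
    for i in range(1,L):
        if st[i,4]>60:
            t=q[lab==i];print(n,'stand comp',len(t),np.median(t[:,2]).round(4),rect(t[:,:2]))
    t=q[no>0];print(n,'stand all',rect(t[:,:2]))
    # tray outer: dark/grey (low saturation) around
    for k,cen,cond,z in(('trayout',(.52,-.41),hsv[...,1]<45,.010),('padout',(.485,.426),(hsv[...,1]>105),.008)):
        m=(np.hypot(q[...,0]-cen[0],q[...,1]-cen[1])<.13)&cond&(q[...,2]>-.005)
        cs,_=cv2.findContours(cv2.morphologyEx(m.astype(np.uint8),cv2.MORPH_OPEN,np.ones((5,5))),cv2.RETR_EXTERNAL,cv2.CHAIN_APPROX_NONE)
        print(n,k,rect(ray(c,max(cs,key=cv2.contourArea)[:,0],z)[:,:2]))
```

```text
top tray [ 476.5   40.7 1871.7 1157.5  -89.3]
top plate [497.2 164.9 120.2 112.3  69. ]
top pad [ 476.3   40.6 1867.4 1154.9  -89.3]
top stand comp 474 0.0246 [670.7  31.7 151.2  28.8   3.1]
top stand comp 470 0.0244 [673.1  -4.5 150.1  31.2   5.9]
top stand comp 443 0.0242 [675.4 -39.5 149.3  26.2   4. ]
top stand all [673.1  -3.7 151.3  98.1   4. ]
top trayout [ 522.6 -407.7  123.7  122.2  -78.8]
top padout [484.8 429.6 193.7  89.6 -12.2]
scene tray [-513.8   56.4 3307.7 1643.3   -6. ]
scene plate [499.9 158.  127.1 123.7  69.4]
scene pad [-507.7   57.3 3296.8 1637.9   -6. ]
scene stand comp 621 0.0227 [673.3 -39.2 151.8  27.9   4.8]
scene stand comp 633 0.023 [670.5  -5.2 151.5  31.6   4.9]
scene stand comp 638 0.023 [668.3  31.3 151.5  29.8   4.3]
scene stand all [670.7  -3.6 152.1  99.8   4.3]
scene trayout [ 524.  -406.   130.4  126.2   11.1]
scene padout [486.7 428.6 203.5  93.1 -12.3]
```

{"fn": "step_arm", "kwargs": {"series": [{"travel":[0.02,-0.0125,-0.01],"gripper":0},{"travel":[0.04,-0.025,-0.01],"gripper":0},{"travel":[0.04,-0.025,0],"gripper":0},{"travel":[0.04,-0.025,0],"gripper":0},{"travel":[0.04,-0.025,0],"gripper":0},{"travel":[0.04,-0.025,0],"gripper":0},{"travel":[0.04,-0.025,0],"gripper":0},{"travel":[0.04,-0.025,0],"gripper":0},{"travel":[0.04,-0.025,0],"gripper":0},{"travel":[0.04,-0.025,0],"gripper":0},{"travel":[0.02,-0.0125,0],"gripper":0},{"travel":[0,0,0],"gripper":0}]}}

```text
schema error: expected keys turn, travel, gripper
```

```bash
cat >> h.py <<'E'
def yaw(s):
    x=rot(s['orientation'])[:,0];return np.degrees(np.arctan2(x[1],x[0]))
def go(x,y,z,yw=None):
    """mm, deg: print the tool-frame travel left (after turning to yw) and the turn about tool z"""
    s=read_state();Rm=rot(s['orientation']);p=s['tool_pos'];y0=yaw(s)
    t=0 if yw is None else (y0-yw+180)%360-180
    Rn=Rm@R.from_euler('z',t,degrees=True).as_matrix()
    print('t %.1f'%s['t'],'pos',(p*1e3).round(1),'yaw %.1f'%y0,'tilt',np.degrees(np.arccos(-Rm[2,2])).round(2),'j',s['joint_pos'].round(2),'w %.3f F %.0f'%(s['gripper_width'],s['grip_force']),s['ft_force'].round(1))
    print('turn rad %.3f'%np.radians(t),'travel mm after turn',(Rn.T@(np.array([x,y,z])-p*1e3)).round(1))
E
python3 -c "
from h import *
go(484,-175,150)"
```

```text
t 0.1 pos [ 189.3 -542.3  230.5] yaw 19.2 tilt 0.11 j [-1.31  0.31  1.51  0.    1.33 -0.07] w 1.002 F 0 [ 0.6 -0.1 -0.2]
turn rad 0.000 travel mm after turn [ 399.2 -249.5   81. ]
```

{"fn": "step_arm", "kwargs": {"series": [{"turn":[0,0,0],"travel":[0.02,-0.0125,-0.01],"gripper":0},{"turn":[0,0,0],"travel":[0.04,-0.025,-0.01],"gripper":0},{"turn":[0,0,0],"travel":[0.04,-0.025,0],"gripper":0},{"turn":[0,0,0],"travel":[0.04,-0.025,0],"gripper":0},{"turn":[0,0,0],"travel":[0.04,-0.025,0],"gripper":0},{"turn":[0,0,0],"travel":[0.04,-0.025,0],"gripper":0},{"turn":[0,0,0],"travel":[0.04,-0.025,0],"gripper":0},{"turn":[0,0,0],"travel":[0.04,-0.025,0],"gripper":0},{"turn":[0,0,0],"travel":[0.04,-0.025,0],"gripper":0},{"turn":[0,0,0],"travel":[0.04,-0.025,0],"gripper":0},{"turn":[0,0,0],"travel":[0.02,-0.0125,0],"gripper":0},{"turn":[0,0,0],"travel":[0,0,0],"gripper":0}]}}

```text
t: 1.6
tool_pos: [0.4853, -0.1726, 0.2517]
orientation: [-0.0, 0.986, 0.169, 0.0]
ft_force: [-0.1, -0.0, -0.5]
gripper_width: 1.001
grip_force: 0.0
```

```bash
python3 -c "
from h import *
go(484,-175,150)"
```

```text
t 1.6 pos [ 485.3 -172.6  251.7] yaw 19.5 tilt 0.04 j [-0.42  0.21  1.6   0.    1.34  0.81] w 1.001 F 0 [-0.1 -0.  -0.5]
turn rad 0.000 travel mm after turn [ -2.1   1.9 101.7]
```

{"fn": "step_arm", "kwargs": {"series": [{"turn":[0,0,0],"travel":[-0.002,0.002,0.02],"gripper":0},{"turn":[0,0,0],"travel":[0,0,0.025],"gripper":0},{"turn":[0,0,0],"travel":[0,0,0.025],"gripper":0},{"turn":[0,0,0],"travel":[0,0,0.02],"gripper":0},{"turn":[0,0,0],"travel":[0,0,0.012],"gripper":0},{"turn":[0,0,0],"travel":[0,0,0],"gripper":0},{"turn":[0,0,0],"travel":[0,0,0],"gripper":0.3},{"turn":[0,0,0],"travel":[0,0,0],"gripper":0.4},{"turn":[0,0,0],"travel":[0,0,0],"gripper":0.5},{"turn":[0,0,0],"travel":[0,0,0],"gripper":0.7},{"turn":[0,0,0],"travel":[0,0,0],"gripper":1},{"turn":[0,0,0],"travel":[0,0,0],"gripper":1}]}}

```text
t: 3.1
tool_pos: [0.4839, -0.1776, 0.1501]
orientation: [0.0, 0.986, 0.167, 0.001]
ft_force: [-1.3, 0.9, 6.2]
gripper_width: 0.478
grip_force: 60.8
```

```bash
python3 -c "
from h import *
go(484,-175,150)"
```

```text
t 3.1 pos [ 483.9 -177.6  150.1] yaw 19.2 tilt 0.07 j [-0.43  0.3   1.74  0.    1.09  0.8 ] w 0.478 F 61 [-1.3  0.9  6.2]
turn rad 0.000 travel mm after turn [ 0.9 -2.4  0.1]
```

{"fn": "step_arm", "kwargs": {"series": [{"turn":[0,0,0],"travel":[0,0,-0.01],"gripper":1},{"turn":[0,0,0],"travel":[0,0,-0.02],"gripper":1},{"turn":[0,0,0],"travel":[0,0,-0.02],"gripper":1},{"turn":[0,0,0],"travel":[-0.003,0.018,0],"gripper":1},{"turn":[0,0,0],"travel":[-0.0065,0.038,0],"gripper":1},{"turn":[0,0,0],"travel":[-0.0065,0.038,0],"gripper":1},{"turn":[0,0,0],"travel":[-0.0065,0.038,0],"gripper":1},{"turn":[0,0,0],"travel":[-0.0065,0.038,0],"gripper":1},{"turn":[0,0,0],"travel":[-0.0065,0.038,0.02],"gripper":1},{"turn":[0,0,0],"travel":[-0.004,0.022,0.03],"gripper":1},{"turn":[0,0,0],"travel":[0,0,0.03],"gripper":1},{"turn":[0,0,0],"travel":[0,0,0],"gripper":1}]}}

```text
t: 4.6
tool_pos: [0.5193, -0.4072, 0.115]
orientation: [-0.003, 0.986, 0.167, -0.003]
ft_force: [-0.8, 0.1, -1.1]
gripper_width: 0.477
grip_force: 60.8
```

Run:
```python
from h import *
go(522.5,-407.5,17)
c=cams.camera('scene');p=cloud(c)
# tin underside / stack square carton check
q=p.reshape(-1,3)
for z in((.13,.15),):
    t=q[(np.hypot(q[:,0]-.483,q[:,1]+.179)<.06)&(q[:,2]>z[0])&(q[:,2]<z[1])];print(rect(t[:,:2]),np.median(t[:,2]))
cv2.imwrite('pics/s1.png',cv2.resize(c['image'][100:260,60:300],None,fx=2.5,fy=2.5)[...,::-1])
```

```text
t 4.6 pos [ 519.3 -407.2  115. ] yaw 19.2 tilt 0.48 j [-0.73  0.52  1.46 -0.    1.17  0.51] w 0.477 F 61 [-0.8  0.1 -1.1]
turn rad 0.000 travel mm after turn [ 3.4  2.  98. ]
[ 481.2 -179.1   65.8   59.9   22.8] 0.1387589525532179
```

View pics/s1.png

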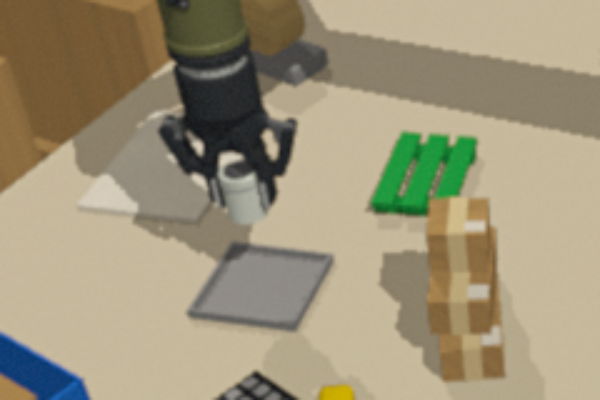

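The tin is held upright above the tray, with crop tin (245,195) and tray (262,285). I'll lower it.

{"fn": "step_arm", "kwargs": {"series": [{"turn":[0,0,0],"travel":[0.0035,0.002,0.02],"gripper":1},{"turn":[0,0,0],"travel":[0,0,0.025],"gripper":1},{"turn":[0,0,0],"travel":[0,0,0.025],"gripper":1},{"turn":[0,0,0],"travel":[0,0,0.015],"gripper":1},{"turn":[0,0,0],"travel":[0,0,0.008],"gripper":1},{"turn":[0,0,0],"travel":[0,0,0.003],"gripper":1},{"turn":[0,0,0],"travel":[0,0,0],"gripper":1},{"turn":[0,0,0],"travel":[0,0,0.002],"gripper":1},{"turn":[0,0,0],"travel":[0,0,0],"gripper":1}]}}

```text
t: 5.78
tool_pos: [0.5261, -0.4087, 0.0217]
orientation: [0.0, 0.986, 0.167, 0.0]
ft_force: [-0.6, 1.0, -1.5]
gripper_width: 0.479
grip_force: 60.8
```

```bash
python3 -c "
from h import *
go(522.5,-407.5,15)"
```

```text
t 5.8 pos [ 526.1 -408.7   21.7] yaw 19.2 tilt 0.04 j [-0.72  0.63  1.53 -0.    0.98  0.51] w 0.479 F 61 [-0.6  1.  -1.5]
turn rad 0.000 travel mm after turn [-3.  -2.3  6.7]
```

{"fn": "step_arm", "kwargs": {"series": [{"turn":[0,0,0],"travel":[-0.003,-0.002,0.003],"gripper":1},{"turn":[0,0,0],"travel":[0,0,0.002],"gripper":1},{"turn":[0,0,0],"travel":[0,0,0],"gripper":1},{"turn":[0,0,0],"travel":[0,0,0],"gripper":1}]}}

```text
t: 6.28
tool_pos: [0.5225, -0.4077, 0.0163]
orientation: [0.0, 0.986, 0.167, 0.0]
ft_force: [0.1, 0.3, -2.9]
gripper_width: 0.476
grip_force: 60.8
```

```bash
python3 -c "
from h import *
go(522.5,-407.5,15)"
```

```text
t 6.3 pos [ 522.5 -407.7   16.3] yaw 19.2 tilt 0.01 j [-0.73  0.63  1.55  0.    0.96  0.51] w 0.476 F 61 [ 0.1  0.3 -2.9]
turn rad 0.000 travel mm after turn [ 0.  -0.2  1.3]
```

{"fn": "step_arm", "kwargs": {"series": [{"turn":[0,0,0],"travel":[0,0,0.001],"gripper":1},{"turn":[0,0,0],"travel":[0,0,0.0005],"gripper":1},{"turn":[0,0,0],"travel":[0,0,0],"gripper":1}]}}

```text
t: 6.65
tool_pos: [0.5224, -0.4076, 0.0147]
orientation: [-0.0, 0.986, 0.167, -0.0]
ft_force: [-0.1, -0.6, -1.4]
gripper_width: 0.476
grip_force: 60.8
```

{"fn": "step_arm", "kwargs": {"series": [{"turn":[0,0,0],"travel":[0,0,0.001],"gripper":1},{"turn":[0,0,0],"travel":[0,0,0],"gripper":1}]}}

```text
t: 6.9
tool_pos: [0.5226, -0.4077, 0.0142]
orientation: [0.0, 0.986, 0.167, 0.0]
ft_force: [-1.1, 0.6, 2.9]
gripper_width: 0.476
grip_force: 61.1
```

{"fn": "step_arm", "kwargs": {"series": [{"turn":[0,0,0],"travel":[0,0,0],"gripper":0.5},{"turn":[0,0,0],"travel":[0,0,0],"gripper":0.35},{"turn":[0,0,0],"travel":[0,0,0],"gripper":0.3},{"turn":[0,0,0],"travel":[0,0,-0.01],"gripper":0.3},{"turn":[0,0,0],"travel":[0,0,-0.02],"gripper":0.3},{"turn":[0,0,0],"travel":[0,0,-0.03],"gripper":0.3},{"turn":[0,0,0],"travel":[0,0,-0.04],"gripper":0.2},{"turn":[0,0,-0.033],"travel":[0,0,-0.04],"gripper":0},{"turn":[0,0,-0.033],"travel":[0,0,-0.04],"gripper":0},{"turn":[0,0,0],"travel":[0,0,-0.01],"gripper":0},{"turn":[0,0,0],"travel":[0,0,0],"gripper":0},{"turn":[0,0,0],"travel":[0,0,0],"gripper":0}]}}

```text
t: 8.4
tool_pos: [0.5216, -0.4068, 0.202]
orientation: [-0.001, 0.98, 0.199, -0.001]
ft_force: [-0.4, 0.4, 0.3]
gripper_width: 0.995
grip_force: 0.0
```

Run:
```python
from h import *
go(482.7,-179,200,23)
for n in('top','scene'):
    c=cams.camera(n);q=cloud(c).reshape(-1,3)
    t=q[(np.hypot(q[:,0]-.5225,q[:,1]+.4075)<.06)&(q[:,2]>.05)&(q[:,2]<.07)]
    if len(t): print(n,'tin',rect(t[:,:2]),np.median(t[:,2]))
    t=q[(np.hypot(q[:,0]-.483,q[:,1]+.179)<.06)&(q[:,2]>.13)&(q[:,2]<.15)]
    if len(t): print(n,'sq',rect(t[:,:2]),np.median(t[:,2]))
```

```text
t 8.4 pos [ 521.6 -406.8  202. ] yaw 23.0 tilt 0.19 j [-0.73  0.45  1.35  0.    1.34  0.44] w 0.995 F 0 [-0.4  0.4  0.3]
turn rad 0.000 travel mm after turn [  53.2 -224.8    2.6]
top tin [ 527.3 -400.    41.7   27.3  -21.3] 0.058700774216870255
top sq [ 483.2 -179.4   60.2   60.2   23.1] 0.14047305286749967
scene tin [ 522.3 -406.9   46.    39.9   67.3] 0.057447531622475734
scene sq [ 480.6 -179.3   68.7   59.9   22.8] 0.13870301111436178
```

{"fn": "step_arm", "kwargs": {"series": [{"turn":[0,0,0],"travel":[0.005,-0.02,0],"gripper":0},{"turn":[0,0,0],"travel":[0.01,-0.042,0],"gripper":0},{"turn":[0,0,0],"travel":[0.01,-0.042,0],"gripper":0},{"turn":[0,0,0],"travel":[0.01,-0.042,0],"gripper":0},{"turn":[0,0,0],"travel":[0.01,-0.042,0],"gripper":0},{"turn":[0,0,0],"travel":[0.008,-0.036,0],"gripper":0},{"turn":[0,0,0],"travel":[0,0,0.02],"gripper":0},{"turn":[0,0,0],"travel":[0,0,0.02],"gripper":0},{"turn":[0,0,0],"travel":[0,0,0],"gripper":0},{"turn":[0,0,0],"travel":[0,0,0],"gripper":0},{"turn":[0,0,0],"travel":[0,0,0],"gripper":0}]}}

```text
t: 9.88
tool_pos: [0.4841, -0.1809, 0.1646]
orientation: [0.0, 0.98, 0.199, 0.001]
ft_force: [0.2, -0.9, 0.1]
gripper_width: 0.998
grip_force: 0.0
```

```bash
python3 -c "
from h import *
go(482.7,-179.3,98,23)"
```

```text
t 9.9 pos [ 484.1 -180.9  164.6] yaw 23.0 tilt 0.08 j [-0.44  0.29  1.72  0.    1.13  0.73] w 0.998 F 0 [ 0.2 -0.9  0.1]
turn rad 0.000 travel mm after turn [-0.8 -2.1 66.6]
```

{"fn": "step_arm", "kwargs": {"series": [{"turn":[0,0,0],"travel":[-0.001,-0.002,0.01],"gripper":0},{"turn":[0,0,0],"travel":[0,0,0.02],"gripper":0},{"turn":[0,0,0],"travel":[0,0,0.02],"gripper":0},{"turn":[0,0,0],"travel":[0,0,0.014],"gripper":0},{"turn":[0,0,0],"travel":[0,0,0],"gripper":0},{"turn":[0,0,0],"travel":[0,0,0],"gripper":0.15},{"turn":[0,0,0],"travel":[0,0,0],"gripper":0.2},{"turn":[0,0,0],"travel":[0,0,0],"gripper":0.25},{"turn":[0,0,0],"travel":[0,0,0],"gripper":0.3},{"turn":[0,0,0],"travel":[0,0,0],"gripper":0.5},{"turn":[0,0,0],"travel":[0,0,0],"gripper":1},{"turn":[0,0,0],"travel":[0,0,0],"gripper":1}]}}

```text
t: 11.38
tool_pos: [0.4823, -0.1794, 0.1006]
orientation: [0.0, 0.98, 0.2, 0.001]
ft_force: [-1.1, 0.4, 5.3]
gripper_width: 0.694
grip_force: 65.5
```

```bash
python3 -c "
from h import *
go(497.5,164,150,23)
go(497.5,164,150,69)"
```

```text
t 11.4 pos [ 482.3 -179.4  100.6] yaw 23.0 tilt 0.07 j [-0.44  0.36  1.81  0.    0.97  0.73] w 0.694 F 66 [-1.1  0.4  5.3]
turn rad 0.000 travel mm after turn [ 148.2 -310.1  -49.5]
t 11.4 pos [ 482.3 -179.4  100.6] yaw 23.0 tilt 0.07 j [-0.44  0.36  1.81  0.    0.97  0.73] w 0.694 F 66 [-1.1  0.4  5.3]
turn rad -0.802 travel mm after turn [ 326.  -108.8  -49.5]
```

{"fn": "step_arm", "kwargs": {"series": [{"turn":[0,0,0],"travel":[0,0,-0.01],"gripper":1},{"turn":[0,0,0],"travel":[0,0,-0.02],"gripper":1},{"turn":[0,0,0],"travel":[0,0,-0.02],"gripper":1},{"turn":[0,0,0],"travel":[0.01,-0.02,0],"gripper":1},{"turn":[0,0,0],"travel":[0.018,-0.038,0],"gripper":1},{"turn":[0,0,0],"travel":[0.02,-0.042,0],"gripper":1},{"turn":[0,0,0],"travel":[0.02,-0.042,0],"gripper":1},{"turn":[0,0,0],"travel":[0.02,-0.042,0],"gripper":1},{"turn":[0,0,0],"travel":[0.02,-0.042,0],"gripper":1},{"turn":[0,0,0],"travel":[0.02,-0.042,0],"gripper":1},{"turn":[0,0,0],"travel":[0.02,-0.042,0],"gripper":1}]}}

```text
t: 12.75
tool_pos: [0.4966, 0.1653, 0.1499]
orientation: [0.0, 0.98, 0.2, -0.0]
ft_force: [1.2, 0.0, -3.4]
gripper_width: 0.694
grip_force: 65.3
```

{"fn": "step_arm", "kwargs": {"series": [{"turn":[0,0,-0.1],"travel":[0,0,0],"gripper":1},{"turn":[0,0,-0.14],"travel":[0,0,0],"gripper":1},{"turn":[0,0,-0.14],"travel":[0,0,0],"gripper":1},{"turn":[0,0,-0.14],"travel":[0,0,0],"gripper":1},{"turn":[0,0,-0.14],"travel":[0,0,0],"gripper":1},{"turn":[0,0,-0.142],"travel":[0,0,0],"gripper":1},{"turn":[0,0,0],"travel":[0,0,0.02],"gripper":1},{"turn":[0,0,0],"travel":[0,0,0.02],"gripper":1},{"turn":[0,0,0],"travel":[0,0,0.02],"gripper":1},{"turn":[0,0,0],"travel":[0,0,0],"gripper":1},{"turn":[0,0,0],"travel":[0,0,0],"gripper":1},{"turn":[0,0,0],"travel":[0,0,0],"gripper":1}]}}

```text
t: 14.25
tool_pos: [0.4977, 0.1641, 0.0908]
orientation: [0.0, 0.824, 0.566, 0.001]
ft_force: [0.1, -0.3, -2.3]
gripper_width: 0.697
grip_force: 65.7
```

Run:
```python
from h import *
go(497.5,164,51,69)
for n in('top','scene'):
    c=cams.camera(n);q=cloud(c).reshape(-1,3)
    t=q[(np.hypot(q[:,0]-.494,q[:,1]+.171)<.085)&(q[:,2]>.08)&(q[:,2]<.1)]
    if len(t): print(n,'med',rect(t[:,:2]),np.median(t[:,2]))
cv2.imwrite('pics/s2.png',cv2.resize(c['image'][120:320,180:480],None,fx=2.5,fy=2.5)[...,::-1])
```

```text
t 14.2 pos [497.7 164.1  90.8] yaw 69.0 tilt 0.1 j [ 0.24  0.39  1.8  -0.    0.96  0.6 ] w 0.697 F 66 [ 0.1 -0.3 -2.3]
turn rad -0.001 travel mm after turn [-0.2 -0.2 39.8]
top med [ 495.7 -172.1  120.1   62.6   22.1] 0.09047007266728024
scene med [ 492.9 -171.6  126.6   62.4   21.9] 0.0888710635178912
```

View pics/s2.png

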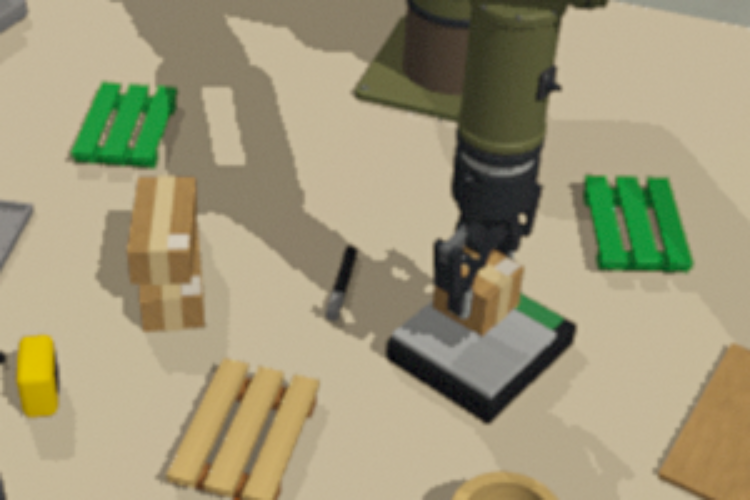

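The carton at crop (480,290) is level and square over the plate. The stack at (165,250) is undisturbed.

{"fn": "step_arm", "kwargs": {"series": [{"turn":[0,0,0],"travel":[0,0,0.012],"gripper":1},{"turn":[0,0,0],"travel":[0,0,0.014],"gripper":1},{"turn":[0,0,0],"travel":[0,0,0.008],"gripper":1},{"turn":[0,0,0],"travel":[0,0,0.003],"gripper":1},{"turn":[0,0,0],"travel":[0,0,0.001],"gripper":1},{"turn":[0,0,0],"travel":[0,0,0.001],"gripper":1},{"turn":[0,0,0],"travel":[0,0,0],"gripper":1},{"turn":[0,0,0],"travel":[0,0,0],"gripper":1}]}}

```text
t: 15.35
tool_pos: [0.4971, 0.164, 0.0511]
orientation: [0.0, 0.824, 0.566, 0.0]
ft_force: [0.2, -0.9, -1.9]
gripper_width: 0.694
grip_force: 65.7
```

{"fn": "step_arm", "kwargs": {"series": [{"turn":[0,0,0],"travel":[0,0,0.0007],"gripper":1},{"turn":[0,0,0],"travel":[0,0,0],"gripper":1}]}}

```text
t: 15.6
tool_pos: [0.4971, 0.164, 0.0506]
orientation: [0.0, 0.824, 0.566, 0.0]
ft_force: [-0.9, -0.5, 2.8]
gripper_width: 0.695
grip_force: 66.4
```

{"fn": "step_arm", "kwargs": {"series": [{"turn":[0,0,0],"travel":[0,0,0],"gripper":0.25},{"turn":[0,0,0],"travel":[0,0,0],"gripper":0.1},{"turn":[0,0,0],"travel":[0,0,0],"gripper":0},{"turn":[0,0,0],"travel":[0,0,-0.01],"gripper":0},{"turn":[0,0,0],"travel":[0,0,-0.02],"gripper":0},{"turn":[0,0,0],"travel":[0,0,-0.03],"gripper":0},{"turn":[0,0,0.14],"travel":[0,0,-0.03],"gripper":0},{"turn":[0,0,0.14],"travel":[0,0,-0.02],"gripper":0},{"turn":[0,0,0.14],"travel":[0,0,0],"gripper":0},{"turn":[0,0,0.14],"travel":[0,0,0],"gripper":0},{"turn":[0,0,0.14],"travel":[0,0,0],"gripper":0},{"turn":[0,0,0.12],"travel":[0,0,0],"gripper":0}]}}

```text
t: 17.1
tool_pos: [0.497, 0.1639, 0.1609]
orientation: [-0.0, 0.982, 0.189, 0.0]
ft_force: [0.3, -0.0, -0.3]
gripper_width: 0.999
grip_force: 0.0
```

Run:
```python
from h import *
go(495,-171.8,130,22)
for n in('top','scene'):
    c=cams.camera(n);q=cloud(c).reshape(-1,3)
    t=q[(np.hypot(q[:,0]-.4975,q[:,1]-.164)<.06)&(q[:,2]>.08)&(q[:,2]<.1)]
    if len(t): print(n,'sq',len(t),rect(t[:,:2]),np.median(t[:,2]))
```

```text
t 17.1 pos [497.  163.9 160.9] yaw 21.8 tilt 0.04 j [ 0.24  0.3   1.71 -0.    1.13  1.43] w 0.999 F 0 [ 0.3 -0.  -0.3]
turn rad -0.004 travel mm after turn [-127.6  310.6   30.8]
top sq 101 [494.5 143.1  52.4  21.9 -20.4] 0.09041867857629349
scene sq 521 [497.3 163.1  65.2  63.1 -21.7] 0.088882775189708
```

{"fn": "step_arm", "kwargs": {"series": [{"turn":[0,0,0],"travel":[-0.008,0.02,0],"gripper":0},{"turn":[0,0,0],"travel":[-0.018,0.044,0],"gripper":0},{"turn":[0,0,0],"travel":[-0.018,0.044,0],"gripper":0},{"turn":[0,0,0],"travel":[-0.018,0.044,0],"gripper":0},{"turn":[0,0,0],"travel":[-0.018,0.044,0],"gripper":0},{"turn":[0,0,0],"travel":[-0.018,0.044,0],"gripper":0},{"turn":[0,0,0],"travel":[-0.018,0.044,0],"gripper":0},{"turn":[0,0,0],"travel":[-0.0116,0.0266,0.01],"gripper":0},{"turn":[0,0,0],"travel":[0,0,0.02],"gripper":0},{"turn":[0,0,0],"travel":[0,0,0.015],"gripper":0},{"turn":[0,0,0],"travel":[0,0,0],"gripper":0},{"turn":[0,0,0],"travel":[0,0,0],"gripper":0}]}}

```text
t: 18.7
tool_pos: [0.4953, -0.1715, 0.1155]
orientation: [0.0, 0.982, 0.191, 0.0]
ft_force: [0.0, 0.2, -0.3]
gripper_width: 1.001
grip_force: 0.0
```

```bash
python3 -c "
from h import *
go(495,-171.8,54,22)"
```

```text
t 18.7 pos [ 495.3 -171.5  115.5] yaw 22.1 tilt 0.03 j [-0.41  0.36  1.77  0.    1.02  0.77] w 1.001 F 0 [ 0.   0.2 -0.3]
turn rad 0.001 travel mm after turn [-0.4  0.2 61.5]
```

{"fn": "step_arm", "kwargs": {"series": [{"turn":[0,0,0],"travel":[0,0,0.015],"gripper":0},{"turn":[0,0,0],"travel":[0,0,0.02],"gripper":0},{"turn":[0,0,0],"travel":[0,0,0.016],"gripper":0},{"turn":[0,0,0],"travel":[0,0,0.01],"gripper":0},{"turn":[0,0,0],"travel":[0,0,0],"gripper":0},{"turn":[0,0,0],"travel":[0,0,0],"gripper":0.15},{"turn":[0,0,0],"travel":[0,0,0],"gripper":0.2},{"turn":[0,0,0],"travel":[0,0,0],"gripper":0.25},{"turn":[0,0,0],"travel":[0,0,0],"gripper":0.3},{"turn":[0,0,0],"travel":[0,0,0],"gripper":0.5},{"turn":[0,0,0],"travel":[0,0,0],"gripper":1},{"turn":[0,0,0],"travel":[0,0,0],"gripper":1}]}}

```text
t: 20.2
tool_pos: [0.4953, -0.172, 0.0548]
orientation: [0.0, 0.982, 0.191, 0.0]
ft_force: [-0.5, 0.4, 5.9]
gripper_width: 0.712
grip_force: 66.0
```

```bash
python3 -c "
from h import *
go(672,-3.7,100,4.3)"
```

```text
t 20.2 pos [ 495.3 -172.    54.8] yaw 22.0 tilt 0.07 j [-0.41  0.44  1.83  0.    0.87  0.77] w 0.712 F 66 [-0.5  0.4  5.9]
turn rad 0.309 travel mm after turn [ 188.9 -154.5  -45. ]
```

{"fn": "step_arm", "kwargs": {"series": [{"turn":[0,0,0],"travel":[0,0,-0.01],"gripper":1},{"turn":[0,0,0],"travel":[0,0,-0.02],"gripper":1},{"turn":[0,0,0.1],"travel":[0,0,-0.015],"gripper":1},{"turn":[0,0,0.109],"travel":[0,0,0],"gripper":1},{"turn":[0,0,0.1],"travel":[0,0,0],"gripper":1},{"turn":[0,0,0],"travel":[0.019,-0.0155,0],"gripper":1},{"turn":[0,0,0],"travel":[0.038,-0.031,0],"gripper":1},{"turn":[0,0,0],"travel":[0.038,-0.031,0],"gripper":1},{"turn":[0,0,0],"travel":[0.038,-0.031,0],"gripper":1},{"turn":[0,0,0],"travel":[0.038,-0.031,0],"gripper":1},{"turn":[0,0,0],"travel":[0.018,-0.015,0],"gripper":1},{"turn":[0,0,0],"travel":[0,0,0.02],"gripper":1}]}}

```text
t: 21.7
tool_pos: [0.6751, -0.0018, 0.0805]
orientation: [0.0, 0.999, 0.039, 0.003]
ft_force: [-0.5, -0.1, -1.7]
gripper_width: 0.715
grip_force: 65.7
```

{"fn": "step_arm", "kwargs": {"series": [{"turn":[0,0,0],"travel":[0,0,0.01],"gripper":1},{"turn":[0,0,0],"travel":[0,0,0],"gripper":1},{"turn":[0,0,0],"travel":[0,0,0],"gripper":1}]}}

```text
t: 22.08
tool_pos: [0.6719, -0.0041, 0.0695]
orientation: [0.0, 0.999, 0.037, 0.0]
ft_force: [-0.5, -0.2, -2.4]
gripper_width: 0.717
grip_force: 65.8
```

Run:
```python
from h import *
go(672,-3.7,34,4.3)
for n in('top','scene'):
    c=cams.camera(n);q=cloud(c).reshape(-1,3)
    t=q[(np.hypot(q[:,0]-.491,q[:,1]+.170)<.11)&(q[:,2]>.035)&(q[:,2]<.055)]
    if len(t): print(n,'long',rect(t[:,:2]),np.median(t[:,2]))
```

```text
t 22.1 pos [671.9  -4.1  69.5] yaw 4.2 tilt 0.02 j [-0.07  0.58  1.48  0.    1.08  1.43] w 0.717 F 66 [-0.5 -0.2 -2.4]
turn rad -0.001 travel mm after turn [ 0.2 -0.4 35.5]
top long [ 491.  -170.6  170.1   65.    28.1] 0.045359877092375545
scene long [ 489.  -173.9  172.9   55.5   27.5] 0.04398877928577399
```

{"fn": "step_arm", "kwargs": {"series": [{"turn":[0,0,0],"travel":[0,0,0.012],"gripper":1},{"turn":[0,0,0],"travel":[0,0,0.012],"gripper":1},{"turn":[0,0,0],"travel":[0,0,0.007],"gripper":1},{"turn":[0,0,0],"travel":[0,0,0.003],"gripper":1},{"turn":[0,0,0],"travel":[0,0,0.001],"gripper":1},{"turn":[0,0,0],"travel":[0,0,0],"gripper":1},{"turn":[0,0,0],"travel":[0,0,0],"gripper":1}]}}

```text
t: 23.05
tool_pos: [0.6721, -0.0037, 0.0344]
orientation: [0.0, 0.999, 0.037, 0.0]
ft_force: [0.5, -0.4, -1.3]
gripper_width: 0.714
grip_force: 65.7
```

{"fn": "step_arm", "kwargs": {"series": [{"turn":[0,0,0],"travel":[0,0,0.0007],"gripper":1},{"turn":[0,0,0],"travel":[0,0,0],"gripper":1}]}}

```text
t: 23.3
tool_pos: [0.6721, -0.0037, 0.0339]
orientation: [0.0, 0.999, 0.037, 0.0]
ft_force: [0.1, 0.4, 0.2]
gripper_width: 0.72
grip_force: 66.0
```

{"fn": "step_arm", "kwargs": {"series": [{"turn":[0,0,0],"travel":[0,0,0.0005],"gripper":1},{"turn":[0,0,0],"travel":[0,0,0],"gripper":1}]}}

```text
t: 23.55
tool_pos: [0.6722, -0.0037, 0.0339]
orientation: [0.0, 0.999, 0.037, 0.001]
ft_force: [-2.0, 0.3, 4.7]
gripper_width: 0.717
grip_force: 66.6
```

{"fn": "step_arm", "kwargs": {"series": [{"turn":[0,0,0],"travel":[0,0,0],"gripper":0.25},{"turn":[0,0,0],"travel":[0,0,0],"gripper":0.1},{"turn":[0,0,0],"travel":[0,0,0],"gripper":0},{"turn":[0,0,0],"travel":[0,0,-0.01],"gripper":0},{"turn":[0,0,0],"travel":[0,0,-0.02],"gripper":0},{"turn":[0,0,0],"travel":[0,0,-0.03],"gripper":0},{"turn":[0,0,-0.14],"travel":[0,0,-0.02],"gripper":0},{"turn":[0,0,-0.14],"travel":[0,0,-0.01],"gripper":0},{"turn":[0,0,-0.136],"travel":[0,0,0],"gripper":0},{"turn":[0,0,0],"travel":[0,0,0],"gripper":0},{"turn":[0,0,0],"travel":[0,0,0],"gripper":0}]}}

```text
t: 24.92
tool_pos: [0.6717, -0.0037, 0.1231]
orientation: [0.0, 0.97, 0.242, -0.0]
ft_force: [-0.5, -0.4, 0.3]
gripper_width: 1.002
grip_force: 0.0
```

Run:
```python
from h import *
go(491,-170.4,70,28.1)
for n in('top','scene'):
    c=cams.camera(n);q=cloud(c).reshape(-1,3)
    t=q[(np.hypot(q[:,0]-.672,q[:,1]+.0037)<.09)&(q[:,2]>.06)&(q[:,2]<.08)]
    if len(t): print(n,'med',len(t),rect(t[:,:2]),np.median(t[:,2]))
```

```text
t 24.9 pos [671.7  -3.7 123.1] yaw 28.0 tilt 0.0 j [-0.07  0.53  1.43 -0.    1.19  1.01] w 1.002 F 0 [-0.5 -0.4  0.3]
turn rad -0.002 travel mm after turn [-238.    61.9   53.1]
top med 544 [649.4  -5.3  74.8  61.7   4.7] 0.0697135200853739
scene med 1196 [670.1  -2.8 124.2  63.2   4.5] 0.06815225601437302
```

{"fn": "step_arm", "kwargs": {"series": [{"turn":[0,0,0],"travel":[-0.02,0.005,0],"gripper":0},{"turn":[0,0,0],"travel":[-0.045,0.012,0],"gripper":0},{"turn":[0,0,0],"travel":[-0.045,0.012,0],"gripper":0},{"turn":[0,0,0],"travel":[-0.045,0.012,0],"gripper":0},{"turn":[0,0,0],"travel":[-0.045,0.012,0],"gripper":0},{"turn":[0,0,0],"travel":[-0.038,0.009,0.02],"gripper":0},{"turn":[0,0,0],"travel":[0,0,0.03],"gripper":0},{"turn":[0,0,0],"travel":[0,0,0],"gripper":0},{"turn":[0,0,0],"travel":[0,0,0],"gripper":0},{"turn":[0,0,0],"travel":[0,0,0],"gripper":0}]}}

```text
t: 26.28
tool_pos: [0.4922, -0.1707, 0.074]
orientation: [0.001, 0.97, 0.243, 0.001]
ft_force: [0.1, -0.8, 0.3]
gripper_width: 1.002
grip_force: 0.0
```

```bash
python3 -c "
from h import *
go(491,-170.4,12,28.1)"
```

```text
t 26.3 pos [ 492.2 -170.7   74. ] yaw 28.2 tilt 0.13 j [-0.41  0.41  1.82 -0.    0.91  0.66] w 1.002 F 0 [ 0.1 -0.8  0.3]
turn rad 0.001 travel mm after turn [-1.  -0.9 62. ]
```

{"fn": "step_arm", "kwargs": {"series": [{"turn":[0,0,0],"travel":[-0.001,-0.0005,0.015],"gripper":0},{"turn":[0,0,0],"travel":[0,0,0.02],"gripper":0},{"turn":[0,0,0],"travel":[0,0,0.016],"gripper":0},{"turn":[0,0,0],"travel":[0,0,0.009],"gripper":0},{"turn":[0,0,0],"travel":[0,0,0],"gripper":0},{"turn":[0,0,0],"travel":[0,0,0],"gripper":0.15},{"turn":[0,0,0],"travel":[0,0,0],"gripper":0.2},{"turn":[0,0,0],"travel":[0,0,0],"gripper":0.25},{"turn":[0,0,0],"travel":[0,0,0],"gripper":0.3},{"turn":[0,0,0],"travel":[0,0,0],"gripper":0.5},{"turn":[0,0,0],"travel":[0,0,0],"gripper":1},{"turn":[0,0,0],"travel":[0,0,0],"gripper":1}]}}

```text
t: 27.78
tool_pos: [0.4899, -0.1703, 0.0137]
orientation: [-0.0, 0.97, 0.243, 0.0]
ft_force: [-1.2, 2.7, 6.9]
gripper_width: 0.737
grip_force: 66.7
```

```bash
python3 -c "
from h import *
go(485.5,429,162,28.1)
go(485.5,429,160,-12.2)"
```

```text
t 27.8 pos [ 489.9 -170.3   13.7] yaw 28.1 tilt 0.02 j [-0.42  0.5   1.88  0.    0.76  0.66] w 0.737 F 67 [-1.2  2.7  6.9]
turn rad 0.000 travel mm after turn [ 278.4 -530.8 -148.2]
t 27.8 pos [ 489.9 -170.3   13.7] yaw 28.1 tilt 0.02 j [-0.42  0.5   1.88  0.    0.76  0.66] w 0.737 F 67 [-1.2  2.7  6.9]
turn rad 0.703 travel mm after turn [-130.9 -584.9 -146.2]
```

{"fn": "step_arm", "kwargs": {"series": [{"turn":[0,0,0],"travel":[0,0,-0.01],"gripper":1},{"turn":[0,0,0],"travel":[0,0,-0.02],"gripper":1},{"turn":[0,0,0],"travel":[0,0,-0.03],"gripper":1},{"turn":[0,0,0],"travel":[0,0,-0.03],"gripper":1},{"turn":[0,0,0],"travel":[0,0,-0.03],"gripper":1},{"turn":[0,0,0],"travel":[0,0,-0.02],"gripper":1},{"turn":[0,0,0],"travel":[0,0,0],"gripper":1},{"turn":[0,0,0],"travel":[0.0095,-0.018,0],"gripper":1},{"turn":[0,0,0],"travel":[0.019,-0.036,0],"gripper":1},{"turn":[0,0,0],"travel":[0.019,-0.036,0],"gripper":1},{"turn":[0,0,0],"travel":[0.019,-0.036,0],"gripper":1},{"turn":[0,0,0],"travel":[0.019,-0.036,0],"gripper":1}]}}

```text
t: 29.28
tool_pos: [0.4872, 0.0149, 0.1514]
orientation: [-0.001, 0.97, 0.243, -0.002]
ft_force: [1.2, -0.1, -5.4]
gripper_width: 0.739
grip_force: 67.9
```

{"fn": "step_arm", "kwargs": {"series": [{"turn":[0,0,0],"travel":[0.019,-0.036,0],"gripper":1},{"turn":[0,0,0],"travel":[0.019,-0.036,0],"gripper":1},{"turn":[0,0,0],"travel":[0.019,-0.036,0],"gripper":1},{"turn":[0,0,0],"travel":[0.019,-0.036,0],"gripper":1},{"turn":[0,0,0],"travel":[0.019,-0.036,0],"gripper":1},{"turn":[0,0,0],"travel":[0.019,-0.036,0],"gripper":1},{"turn":[0,0,0],"travel":[0.019,-0.036,0],"gripper":1},{"turn":[0,0,0],"travel":[0.019,-0.036,0],"gripper":1},{"turn":[0,0,0],"travel":[0.019,-0.036,0],"gripper":1},{"turn":[0,0,0],"travel":[0.014,-0.027,0],"gripper":1},{"turn":[0,0,0],"travel":[0.007,-0.013,0],"gripper":1},{"turn":[0,0,0],"travel":[0,0,0],"gripper":1}]}}

```text
t: 30.78
tool_pos: [0.4857, 0.4244, 0.1515]
orientation: [0.001, 0.97, 0.244, -0.001]
ft_force: [-0.4, -0.1, -5.1]
gripper_width: 0.736
grip_force: 67.9
```

{"fn": "step_arm", "kwargs": {"series": [{"turn":[0,0,0.08],"travel":[0,0,0],"gripper":1},{"turn":[0,0,0.14],"travel":[0,0,0],"gripper":1},{"turn":[0,0,0.14],"travel":[0,0,0.02],"gripper":1},{"turn":[0,0,0.14],"travel":[0,0,0.02],"gripper":1},{"turn":[0,0,0.14],"travel":[0,0,0.02],"gripper":1},{"turn":[0,0,0.063],"travel":[0,0,0.02],"gripper":1},{"turn":[0,0,0],"travel":[0,0,0.01],"gripper":1},{"turn":[0,0,0],"travel":[0,0,0],"gripper":1},{"turn":[0,0,0],"travel":[0,0,0],"gripper":1},{"turn":[0,0,0],"travel":[0,0,0],"gripper":1}]}}

```text
t: 32.02
tool_pos: [0.4875, 0.4245, 0.0639]
orientation: [-0.001, 0.994, -0.106, 0.001]
ft_force: [-0.3, 1.0, -4.9]
gripper_width: 0.738
grip_force: 67.8
```

Run:
```python
from h import *
go(484.5,429,22,-12.2)
for n in('top','scene'):
    c=cams.camera(n);q=cloud(c).reshape(-1,3)
    t=q[(np.hypot(q[:,0]-.4855,q[:,1]-.429)<.11)&(abs(q[:,2]-.088)<.008)]
    if len(t): print(n,'long',len(t),rect(t[:,:2]),np.median(t[:,2]))
cv2.imwrite('pics/s3.png',cv2.resize(c['image'][150:350,340:600],None,fx=2.5,fy=2.5)[...,::-1])
```

```text
t 32.0 pos [487.5 424.5  63.9] yaw -12.1 tilt 0.11 j [ 0.65  0.56  1.55 -0.    1.03  2.43] w 0.738 F 68 [-0.3  1.  -4.9]
turn rad 0.001 travel mm after turn [-3.9 -3.7 41.9]
top long 501 [488.8 424.4 169.2  66.2 -12.6] 0.0938338723908807
scene long 1096 [494.2 424.4 163.6  90.6  -2.5] 0.09411563318154348
```

View pics/s3.png

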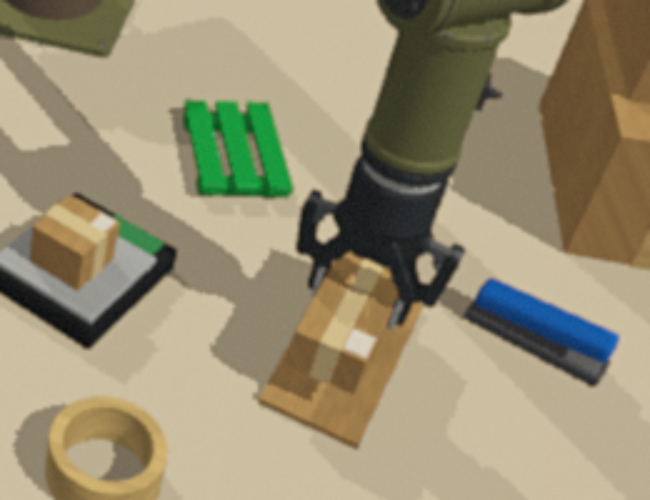

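The carton at crop (345,315) is level above the pad. The scale carton at (75,240) stands fine. I'll correct about 4 mm and lower.

{"fn": "step_arm", "kwargs": {"series": [{"turn":[0,0,0],"travel":[-0.004,-0.0037,0.008],"gripper":1},{"turn":[0,0,0],"travel":[0,0,0.014],"gripper":1},{"turn":[0,0,0],"travel":[0,0,0.01],"gripper":1},{"turn":[0,0,0],"travel":[0,0,0.005],"gripper":1},{"turn":[0,0,0],"travel":[0,0,0.002],"gripper":1},{"turn":[0,0,0],"travel":[0,0,0],"gripper":1},{"turn":[0,0,0],"travel":[0,0,0],"gripper":1},{"turn":[0,0,0],"travel":[0,0,0],"gripper":1}]}}

```text
t: 33.12
tool_pos: [0.484, 0.4288, 0.0244]
orientation: [-0.0, 0.994, -0.106, 0.0]
ft_force: [0.6, 0.3, -4.9]
gripper_width: 0.741
grip_force: 68.0
```

```bash
python3 -c "
from h import *
go(484.5,429,22,-12.2)"
```

```text
t 33.1 pos [484.  428.8  24.4] yaw -12.2 tilt 0.05 j [ 0.66  0.6   1.58 -0.    0.96  2.44] w 0.741 F 68 [ 0.6  0.3 -4.9]
turn rad 0.001 travel mm after turn [ 0.5 -0.3  2.4]
```

{"fn": "step_arm", "kwargs": {"series": [{"turn":[0,0,0],"travel":[0.0005,0,0.001],"gripper":1},{"turn":[0,0,0],"travel":[0,0,0.001],"gripper":1},{"turn":[0,0,0],"travel":[0,0,0.0005],"gripper":1},{"turn":[0,0,0],"travel":[0,0,0],"gripper":1},{"turn":[0,0,0],"travel":[0,0,0],"gripper":1}]}}

```text
t: 33.75
tool_pos: [0.4843, 0.4285, 0.0217]
orientation: [-0.0, 0.994, -0.106, 0.0]
ft_force: [-0.5, -2.1, -1.1]
gripper_width: 0.736
grip_force: 68.2
```

{"fn": "step_arm", "kwargs": {"series": [{"turn":[0,0,0],"travel":[0,0,0.0005],"gripper":1},{"turn":[0,0,0],"travel":[0,0,0],"gripper":1}]}}

```text
t: 34.0
tool_pos: [0.4843, 0.4285, 0.0217]
orientation: [-0.0, 0.994, -0.106, 0.0]
ft_force: [-2.3, -2.3, 6.2]
gripper_width: 0.741
grip_force: 69.2
```

Contact. I'll release, lift and swing clear for a last look.

{"fn": "step_arm", "kwargs": {"series": [{"turn":[0,0,0],"travel":[0,0,0],"gripper":0.25},{"turn":[0,0,0],"travel":[0,0,0],"gripper":0.1},{"turn":[0,0,0],"travel":[0,0,0],"gripper":0},{"turn":[0,0,0],"travel":[0,0,-0.01],"gripper":0},{"turn":[0,0,0],"travel":[0,0,-0.02],"gripper":0},{"turn":[0,0,0],"travel":[0,0,-0.03],"gripper":0},{"turn":[0,0,0],"travel":[0,0,-0.05],"gripper":0},{"turn":[0,0,0],"travel":[0,0,-0.05],"gripper":0},{"turn":[0,0,0],"travel":[0,0,-0.05],"gripper":0},{"turn":[0,0,0],"travel":[0,0,-0.03],"gripper":0},{"turn":[0,0,0],"travel":[0,0,0],"gripper":0},{"turn":[0,0,0],"travel":[0,0,0],"gripper":0}]}}

```text
t: 35.5
tool_pos: [0.4837, 0.4281, 0.2603]
orientation: [0.0, 0.994, -0.106, -0.0]
ft_force: [-1.5, -0.6, -0.0]
gripper_width: 1.0
grip_force: 0.0
```

Run:
```python
from h import *
go(484.5,429,22,-12.2)
T={'tin':(522.5,-407.5,.060,.05),'sq':(497.5,164,.09,.06),'med':(672,-3.7,.069,.09),'long':(485.5,429,.053,.11)}
for n in('top','scene'):
    c=cams.camera(n);q=cloud(c).reshape(-1,3)
    for k,(x,y,z,r) in T.items():
        t=q[(np.hypot(q[:,0]-x/1e3,q[:,1]-y/1e3)<r)&(abs(q[:,2]-z)<.008)]
        if len(t): print(n,k,len(t),rect(t[:,:2]),np.median(t[:,2]).round(4))
save(c,'end.png')
```

```text
t 35.5 pos [483.7 428.1 260.3] yaw -12.2 tilt 0.06 j [0.66 0.39 1.3  0.   1.45 2.44] w 1.000 F 0 [-1.5 -0.6 -0. ]
turn rad 0.001 travel mm after turn [  0.8  -1.3 238.3]
top tin 191 [ 525.  -407.    40.5   40.2  -46.5] 0.0596
top sq 500 [499.7 161.8  60.6  59.9  69.3] 0.0905
top med 977 [672.2  -3.6 120.8  61.9   4.4] 0.0696
top long 1403 [485.2 428.7 170.5  66.1 -11.9] 0.0534
scene tin 142 [ 522.6 -405.9   41.8   40.6   -7.4] 0.0577
scene sq 507 [499.  161.3  65.5  62.4 -19.2] 0.089
scene med 1182 [669.7  -2.9 123.7  62.9   4.1] 0.0681
scene long 1584 [483.6 429.2 174.9  64.1 -12.3] 0.0525
```

View pics/end.png

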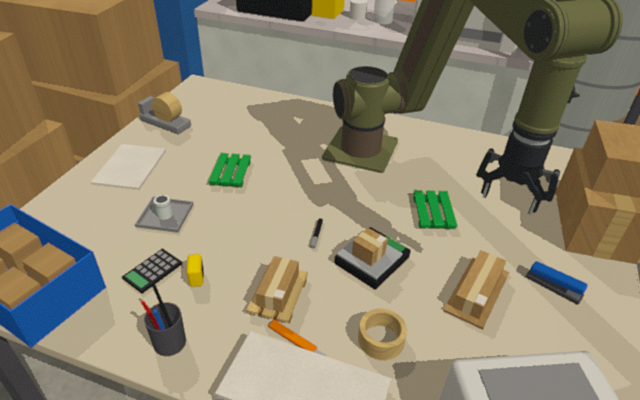

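The picture shows all four pieces upright in their places: tin (163,207), square carton (370,246), medium (278,283), long (480,283). All are within about 4 mm of centre, and the gripper is clear.

```bash
python3 -c "
from h import *
print(order.close_job())"
```

```text
the job is handed in; nothing more can be done
None
```

I handed the job in at about 36 s: the tin, square, medium and long cartons each stand upright and released in their own places, measured within about 4 mm of centre (the square carton is the furthest off); no verdict came back.

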